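# Third hand at the bracket jig

### The arm

A 6-joint arm with a two-finger parallel gripper is mounted at the origin on the work surface. World frame = base frame: x ahead of the robot, y to its left, z up, the work surface at z = 0. Lengths are in mm, angles in rad, forces in N, time in s.
With the tool pointing down it reaches from about 350 to 775 mm from the base axis. Payload 7.3 kg.
Tool frame: the origin (TCP) lies at the very end of the fingers, on their centre line; the grasp point (between the pads) lies 19 mm behind it (pinch_z is the distance from the TCP to the grasp point, in mm); z points along the fingers, y is the direction in which the jaws open and shut (so a half turn about z gives the same grasp; the last joint's range is limited). The gripper opens to 92 mm and grips with 3 to 60 N. Pads are 19 mm wide; open, the fingers measure 130 mm over their backs; the gripper's body (75 mm by 190 mm) begins 47 mm behind the grasp point.
Start: joints at [-1.258, 0.342, 1.524, -0, 1.275, -0.146], TCP at [232.532, -470.716, 226.741] pointing down, gripper open.
Joint ranges: [-2.53, 2.53], [-0.77, 2.02], [0.04, 2.7], [-1, 4.14], [0.28, 2.66], [-3.11, 3.11]. Speed limits (rad/s): [2.57, 2.57, 3.14, 3.14, 3.14, 3.14].

### API

Orientations are given as [roll, pitch, yaw] about the fixed x, y, z axes, in that order (R = Rz(yaw) Ry(pitch) Rx(roll)).
In Python, from plant import * gives the robot as it stands.
- The arm moves only by the tool step_arm, never from a script. Its argument "moves" is one flat list of numbers, 7 for each row, row after row: the shift along the tool's x, y, z scaled (see below), then the turn, a rotation vector about the tool's x, y, z scaled (see below), then the closure, from -1 (fully open) to 1 (shut). A call has 1 to 8 rows; each row shifts and turns the pose as measured when the row begins, along the tool's axes as they then stand; what a row does not reach is not made up. The controller multiplies each number of a shift by 2 cm and each number of a turn by 4 degrees. A row lasts 1/12 s, in which the tool goes at most 41.7 mm and 7.16 degrees, less where a joint would pass 70% of its speed; a pose out of reach is approached as far as the arm can. A call with a number of a shift or a turn outside -1 to 1 is refused whole. A call with a gripper value outside its range is refused whole. The fingers move at their own pace and stop on an object; the grip force is fixed at half the most. Time passes only in rows, so rows that do not move let the fingers close. It gives the time, the measured TCP pose, the force and the opening at its end, in the units of the state.
- get_obs(): the state, without advancing time (a new reading comes with each control period).
- capture(name): name is "scene" or "side" or "wrist"; returns the picture (400x640x3 uint8, red, green, blue); there is no depth.
- get_calibration(name): a dict with "mtx" (3x3 intrinsics, pixels), "eye" and "orientation" of the camera in the world; the wrist camera has in their place "mount" (4x4, takes a point from camera to tool coordinates, whose origin is the TCP and whose axes are the flange's). Camera axes: x right, y down, z forward; pixel columns grow to the right and rows downward; lengths in mm; the calibration is good to about 2 mm. A picture is of the moment at which its call begins: read the wrist's pose just before it. get_calibration takes no time and is no camera call.
- close_job(): hands the job in, once; it reports no verdict.
The state is a dict: "time": time; "joint_positions": joint angles; "dq": joint speeds; "tau": joint torques, N m; "tool_pos": TCP position; "tcp_rot": TCP orientation; "contact_force": force on the tool from outside, world axes, zero at the start; "moment": the same for the moment, N m; "grip_width": finger opening in mm.
Only numpy, scipy, OpenCV 4.12 (cv2) and the standard library are available. Lean on these libraries where they do the work, as an engineer would, in place of code of your own. Each camera call takes 0.05 s, during which the arm holds its last target.

### The job

Take the freshly painted light-grey angle bracket (the one with the slot) off the small pallet, hang it by its slot over the brass post of the jig, lowered without letting it drop, foot flat on the base plate and upright leg towards the aluminium fence. Then push the leg squarely against the sprung fence, with a steady push of about 11 N that keeps the pointer in the green band, and finish while still holding it there with the fingers so that a workmate can fasten it. Never ram the fence to the end of its travel, and leave the dark brackets and the other things where they are.

Things in the scene. Friction and masses are not known exactly. Their poses are not given: they have to be found in the camera images.
- bracket_leg (a point): Loose light-grey aluminium L-bracket (0.26 kg) standing on its foot on the pallet. Point: centre of its upright leg, half-way up. Leg 8 mm thick (x), 80 mm wide (y); its top is 35 mm above this point, the foot's underside 35 mm below. x is square to the leg, pointing away from the foot; the outer face, which goes against the fence, is 4 mm along +x. z up.
- bracket_slot (a point): Centre of the through slot in the bracket's foot, at the underside; axes as bracket_leg, which is 52 mm along +x and 35 mm up (outer leg face: 56 mm along +x). Foot 8 mm thick, 80 mm wide, reaching 44 mm to -x. Slot 60 mm long (x), 20 mm wide (y).
- jig_post (a point): Foot of the brass post, on its axis, at the top of the jig's dark base plate (12 mm thick, 250 x 130, fixed; place and yaw vary). Post 10 mm dia., 30 mm high, tapered top. x points to the fence (push direction), z up. Resting fence face: 62 mm along +x. Slot centred on the post leaves the leg 6 mm short of it; play then is 25 mm either way in x, 5 mm in y.
- fence_face (a point): Middle of the face of the sprung aluminium fence (moves with it; axes as the jig): 90 mm wide, face 2 to 28 mm above the base plate; its thin black pointer and the grey spring housing behind it reach no higher than 30 mm above the plate.
- fence (a joint): How far the fence has been pushed in along the jig's +x, m: 0 at rest, end of travel at 0.018, spring 1200 N/m with no preload (0.0095 is 11.4 N); springs back when let go. The tip of the black pointer rides over stripes on the housing: white up to 0.006, green 0.006 to 0.013, red beyond.
- bracket: The same light-grey bracket; origin at foot underside, 16 mm along +x from bracket_slot.
- pallet: Small grey plastic pallet, 150 x 350 mm, top 30 mm above the table, fixed; carries the three brackets side by side along its y in any order, 115 mm apart; origin under its centre. Pallet and jig may change sides.
- spare1_leg (a point): Dark brown unpainted bracket of the same outer size but without slot, same leg point; bystander.
- spare2_leg (a point): The other dark brown bracket without slot; bystander.
- thinner: White bottle, 60 mm dia., 150 mm tall, back of the table; bystander; origin under its centre.
- paint_tin: Metal tin, 90 mm dia., 100 mm tall, back of the table; bystander.
- tape: Yellow tape roll, 90 mm dia., 24 mm high, back of the table; bystander.
- brush: Brush lying at the back of the table; bystander.
- driver: Screwdriver lying at the back of the table; bystander.
Not all that is in view belongs to the job. What is shaped like the bracket but orange or turquoise is not meant.

How it is judged (in metres and radians):
On the way:
1. the grey bracket sits on the jig, post through its slot, foot flat on the base plate (x of bracket_slot in the frame of jig_post between -0.027 and 0.027 m and y of bracket_slot in the frame of jig_post between -0.008 and 0.008 m and z of bracket_slot in the frame of jig_post between -0.004 and 0.004 m and angle between bracket_slot's own z axis and vertical below 0.08 rad), for 0.2 s.
At the end, for the whole second after the job is handed in: Post through the slot, foot flat on the plate (4 mm, 0.08 rad), leg square to the fence (0.07 rad); fence pushed in 6 to 13 mm (green) and still, the bracket pressing it with 6 to 18 N, the fingers still pressing on the bracket (over 3 N) (all of step 1 and angle between the x axis of bracket_slot and the x axis of jig_post, either way round below 0.07 rad and value of joint fence between 0.006 and 0.013 m and velocity of joint fence between -0.01 and 0.01 m/s and contact force between bracket and fence between 6 and 18 N and contact force between the fingers and bracket above 3 N and x of bracket_leg in the frame of jig_post above 0.03 m); the arm keeps its last pose, push and grip.
It fails at once if fence rammed to the end of its travel (value of joint fence above 0.0172 m).
It fails at once if bracket let go above the jig (foot over 15 mm above the plate) and dropped on (horizontal distance between bracket_slot and jig_post below 0.06 m and z of bracket_slot in the frame of jig_post above 0.015 m and contact force between the fingers and bracket below 0.3 N).
It fails at once if a bystander moved by more than 30 mm (distance of any of spare1_leg, spare2_leg, thinner, paint_tin, tape, brush, driver from where it was at the start of the episode above 0.03 m).
It also fails if it takes over 51 s, if anything falls off the work surface, if the arm or the gripper's body presses on something with over 40 N, if the wrist force passes 120 N, or if a joint passes its speed limit or range.

## Working session

There is one attempt and no reset: what is moved stays moved. The work goes in short steps, Python scripts to look and compute and a tool call to move; the robot and the scene stay as the last step left them, time stands still between calls to the robot, and variables do not carry over. Pictures are saved under pics/ and viewed, and the job is handed in when it is done.

Besides the shell and the picture viewer there is one more tool, called after "Request:" as a command line: name --argument value ..., lists and objects as JSON in quotes. step_arm: Moves the arm, as the interface text tells. Shifts and turns lie within -1 to 1; 1 stands for 2 cm of shift or 4 degrees of turn. Its arguments: {"type":"object","properties":{"moves":{"type":"array"}},"required":["moves"]}

```bash
ls; mkdir -p pics; python3 - <<'E'
from plant import *
import cv2
print(get_obs())
for n in ["scene","side"]:
    im=capture(n); cv2.imwrite(f"pics/{n}0.png",im[:,:,::-1]); print(n,get_calibration(n))
print(get_calibration("wrist"))
E
```

```text
pics
{'time': 0.0, 'joint_positions': array([-1.25803363e+00,  3.42713259e-01,  1.52505324e+00, -7.90080383e-06,
        1.27540943e+00, -1.45999583e-01]), 'dq': array([-0.00014619,  0.00091406, -0.00166046,  0.00195904, -0.00101183,
       -0.00196899]), 'tau': array([ 4.26207798e-04, -4.31237698e+01, -2.44217741e+01,  7.15392851e-02,
        5.61062491e-02, -1.20130626e-04]), 'tool_pos': array([ 232.37509166, -470.29488307,  226.03724374]), 'tcp_rot': array([-3.14002512e+00, -2.22863495e-04,  4.58764415e-01]), 'contact_force': array([ 0.29354624,  0.25292863, -0.38419397]), 'moment': array([-0.00677611, -0.01058954, -0.0627987 ]), 'grip_width': 91.88587490273005}
scene {'mtx': array([[445.40587394,   0.        , 319.14332234],
       [  0.        , 445.40587394, 200.93826513],
       [  0.        ,   0.        ,   1.        ]]), 'eye': array([1438.26450058,  -51.86555242,  721.06656698]), 'orientation': array([-2.17379738, -0.01766004,  1.49443228])}
side {'mtx': array([[365.38289006,   0.        , 322.23778642],
       [  0.        , 365.38289006, 198.77461439],
       [  0.        ,   0.        ,   1.        ]]), 'eye': array([ 12.80157188, 635.09239853, 507.04677655]), 'orientation': array([-2.08723943, -0.01211961, -2.43657145])}
{'mtx': array([[281.4529662 ,   0.        , 321.5288074 ],
       [  0.        , 281.4529662 , 199.79890837],
       [  0.        ,   0.        ,   1.        ]]), 'mount': array([[-5.33742200e-04, -9.63585442e-01, -2.67400096e-01,
         7.16960603e+01],
       [ 9.99999106e-01, -8.42242989e-04,  1.03900995e-03,
        -1.31274492e-01],
       [-1.22639072e-03, -2.67399302e-01,  9.63585030e-01,
        -1.58157785e+02],
       [ 0.00000000e+00,  0.00000000e+00,  0.00000000e+00,
         1.00000000e+00]])}
```

View pics/scene0.png

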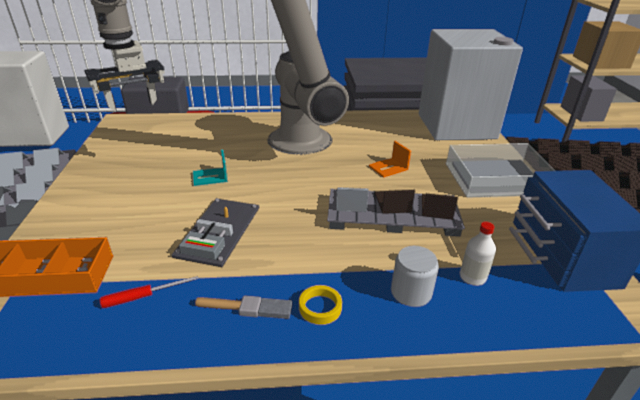

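View pics/side0.png

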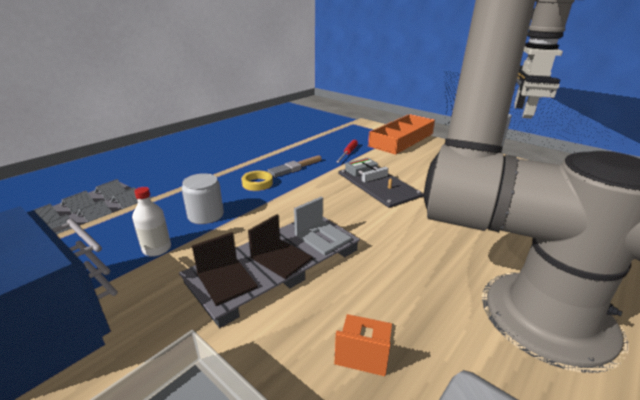

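```bash
cat > h.py <<'E'
from plant import *
import cv2, numpy as np
from scipy.spatial.transform import Rotation as R
def cam(n):
    c=get_calibration(n); K=np.array(c['mtx'])
    if n=='wrist':
        o=get_obs(); T=np.eye(4); T[:3,:3]=R.from_euler('xyz',o['tcp_rot']).as_matrix(); T[:3,3]=o['tool_pos']
        T=T@np.array(c['mount']); return K,T[:3,:3],T[:3,3]
    return K,R.from_euler('xyz',c['orientation']).as_matrix(),np.array(c['eye'])
def ray(C,uv):
    K,Rm,e=C; d=Rm@np.linalg.inv(K)@np.array([uv[0],uv[1],1.]); return e,d/np.linalg.norm(d)
def onz(C,uv,z):
    e,d=ray(C,uv); return e+d*(z-e[2])/d[2]
def proj(C,p):
    K,Rm,e=C; q=K@(Rm.T@(np.array(p)-e)); return q[:2]/q[2]
def tri(A,B):
    (e1,d1),(e2,d2)=A,B
    t=np.linalg.lstsq(np.c_[d1,-d2],e2-e1,rcond=None)[0]
    p,q=e1+d1*t[0],e2+d2*t[1]; return (p+q)/2,np.linalg.norm(p-q)
def crop(im,x0,y0,x1,y1,f,name):
    c=cv2.resize(im[y0:y1,x0:x1],None,fx=f,fy=f,interpolation=cv2.INTER_CUBIC); cv2.imwrite(name,c)
E
python3 - <<'E'
from h import *
s=cv2.imread('pics/scene0.png'); d=cv2.imread('pics/side0.png')
a=cv2.resize(s[180:240,310:470],None,fx=5,fy=5,interpolation=cv2.INTER_CUBIC)
b=cv2.resize(d[180:260,260:380],None,fx=4,fy=4,interpolation=cv2.INTER_CUBIC)
o=np.zeros((600,800,3),np.uint8); o[:300,:800]=a; o[300:600,:480]=b[:300]
cv2.imwrite('pics/c1.png',o)
a=cv2.resize(s[190:275,165:265],None,fx=5,fy=5,interpolation=cv2.INTER_CUBIC)
cv2.imwrite('pics/c2.png',a)
C=cam('scene')
for n,p,z in [('post foot',(226,217),12),('jig corner',(221,199),12),('jc2',(259,206),12),('jc3',(174,256),12),('jc4',(222,264),12),('leg top L',(340,190),100),('leg top r',(370,191),100)]: print(n,onz(C,p,z).round())
E
```

```text
post foot [ 475. -213.   12.]
jig corner [ 389. -235.   12.]
jc2 [ 428. -128.   12.]
jc3 [ 623. -321.   12.]
jc4 [ 658. -205.   12.]
leg top L [493.  85. 100.]
leg top r [502. 161. 100.]
```

View pics/c1.png

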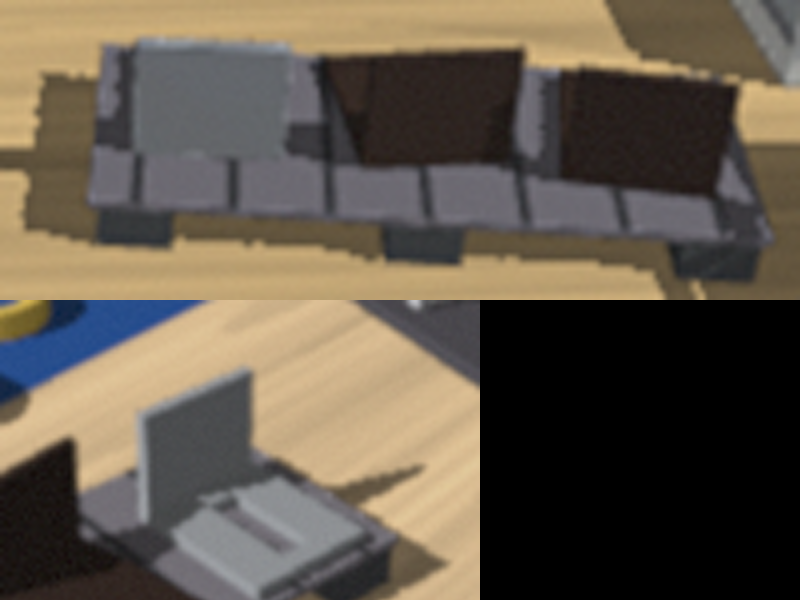

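View pics/c2.png

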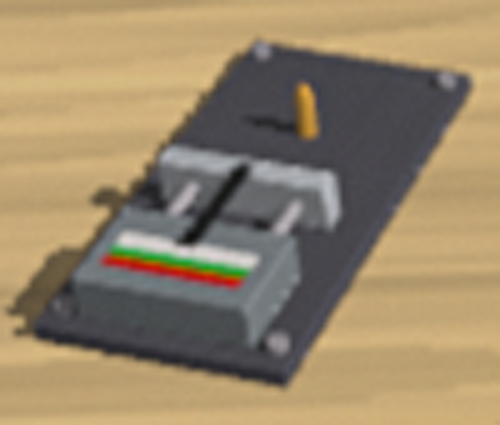

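The candidates are grey (352,203), dark brown (395,208) and (440,207), orange (390,160) and turquoise (210,172). The grey one on the pallet end is the only one in light grey. The side crop shows its foot slot at about (324,232), so it is the one meant. The rough jig yaw is -19° and the bracket yaw about -7°. I'll turn the tool first.

Request:
step_arm --moves '[0, 0, 0, 0, 0, -1, -1, 0, 0, 0, 0, 0, -1, -1, 0, 0, 0, 0, 0, -1, -1, 0, 0, 0, 0, 0, -1, -1, 0, 0, 0, 0, 0, -1, -1, 0, 0, 0, 0, 0, -1, -1, 0, 0, 0, 0, 0, -1, -1, 0, 0, 0, 0, 0, -1, -1]'

```text
time: 0.77
tool_pos: [231.8, -468.3, 222.6]
tcp_rot: [-3.134, -0.006, 1.042]
contact_force: [0.4, -0.6, 0.6]
grip_width: 91.5
```

```bash
cat >> h.py <<'E'
def go(p,yawdeg):
    o=get_obs(); Rm=R.from_euler('xyz',o['tcp_rot']); Rt=R.from_euler('xyz',[np.pi,0,np.radians(yawdeg)])
    print('t',round(o['time'],2),'pos',o['tool_pos'].round(1),'rpy deg',np.degrees(o['tcp_rot']).round(2),'F',o['contact_force'].round(1),'w',round(o['grip_width'],1))
    print('tool shift /20mm',(Rm.inv().apply(np.array(p)-o['tool_pos'])/20).round(2),'turn/4deg',(np.degrees((Rm.inv()*Rt).as_rotvec())/4).round(2))
E
python3 -c "
from h import *
go([490,110,226],83)"
```

```text
t 0.77 pos [ 231.8 -468.3  222.6] rpy deg [-179.59   -0.37   59.68] F [ 0.4 -0.6  0.6] w 91.5
tool shift /20mm [31.48 -3.45  0.06] turn/4deg [-0.08 -0.11 -5.83]
```

Request:
step_arm --moves '[1, 0, 0, 0, 0, -1, -1, 1, 0, 0, 0, 0, -1, -1, 1, 0, 0, 0, 0, -1, -1, 1, 0, 0, 0, 0, -1, -1, 1, 0, 0, 0, 0, -1, -1, 1, 0, 0, 0, 0, -1, -1, 1, 0, 0, 0, 0, 0, -1, 1, 0, 0, 0, 0, 0, -1]'

```text
time: 1.43
tool_pos: [275.6, -312.0, 220.1]
tcp_rot: [-3.134, -0.014, 1.482]
contact_force: [0.0, 0.3, 0.1]
grip_width: 92.3
```

```bash
python3 -c "
from h import *
go([490,110,226],83)"
```

```text
t 1.43 pos [ 275.6 -312.   220.1] rpy deg [-179.57   -0.81   84.91] F [0.  0.3 0.1] w 92.3
tool shift /20mm [21.97  8.8  -0.05] turn/4deg [-0.11 -0.2   0.48]
```

Request:
step_arm --moves '[0.9, 0.5, -0.05, 0, 0, 0, -1, 0.9, 0.5, -0.05, 0, 0, 0, -1, 0.9, 0.5, -0.05, 0, 0, 0, -1, 0.9, 0.5, -0.05, 0, 0, 0, -1, 0.9, 0.5, -0.05, 0, 0, 0, -1, 0.9, 0.5, -0.05, 0, 0, 0, -1, 0.9, 0.5, -0.05, 0, 0, 0, -1, 0.9, 0.5, -0.05, 0, 0, 0, -1]'

```text
time: 2.1
tool_pos: [368.4, -166.4, 228.3]
tcp_rot: [-3.13, -0.018, 1.479]
contact_force: [0.0, -0.4, -0.4]
grip_width: 91.6
```

Request:
step_arm --moves '[0.9, 0.4, -0.05, 0, 0, 0, -1, 0.9, 0.4, -0.05, 0, 0, 0, -1, 0.9, 0.4, -0.05, 0, 0, 0, -1, 0.9, 0.4, -0.05, 0, 0, 0, -1, 0.9, 0.4, -0.05, 0, 0, 0, -1, 0.9, 0.4, -0.05, 0, 0, 0, -1, 0.9, 0.4, -0.05, 0, 0, 0, -1, 0.9, 0.4, -0.05, 0, 0, 0, -1]'

```text
time: 2.77
tool_pos: [447.1, -20.4, 236.6]
tcp_rot: [-3.125, -0.019, 1.48]
contact_force: [0.6, -0.1, 0.6]
grip_width: 91.7
```

```bash
python3 -c "
from h import *
go([490,110,226],83)"
```

```text
t 2.77 pos [447.1 -20.4 236.6] rpy deg [-179.03   -1.11   84.78] F [ 0.6 -0.1  0.6] w 91.7
tool shift /20mm [6.68 1.56 0.63] turn/4deg [-0.25 -0.27  0.45]
```

Request:
step_arm --moves '[0.9, 0.2, 0, -0.1, -0.1, 0.1, -1, 0.9, 0.2, 0, -0.1, -0.1, 0.1, -1, 0.9, 0.2, 0, -0.1, -0.1, 0.1, -1, 0.9, 0.2, 0, 0, 0, 0.1, -1, 0.9, 0.2, 0, 0, 0, 0, -1, 0.5, 0.2, 0, 0, 0, 0, -1, 0, 0, 0, 0, 0, 0, -1]'

```text
time: 3.35
tool_pos: [482.8, 84.5, 234.9]
tcp_rot: [3.141, 0.002, 1.454]
contact_force: [0.4, 0.1, 0.1]
grip_width: 92.0
```

```bash
python3 -c "
from h import *
go([490,110,226],83)
C=cam('wrist'); im=capture('wrist'); cv2.imwrite('pics/w1.png',im[:,:,::-1])
np.savez('w1.npz',K=C[0],R=C[1],e=C[2])
for z in (30,100): print(proj(C,[495,123,z]))
"
```

```text
t 3.35 pos [482.8  84.5 234.9] rpy deg [1.7996e+02 1.2000e-01 8.3310e+01] F [0.4 0.1 0.1] w 92.0
tool shift /20mm [1.31 0.21 0.44] turn/4deg [0.01 0.03 0.08]
[327.40376065 147.27342977]
[328.9172898  153.45363434]
```

View pics/w1.png

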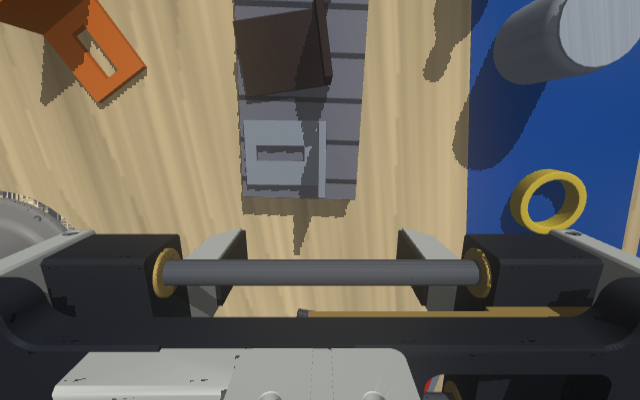

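```bash
python3 -c "
from h import *
im=cv2.imread('pics/w1.png'); crop(im,230,105,380,215,5,'pics/w1c.png')"
```

```text
(no output)
```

View pics/w1c.png

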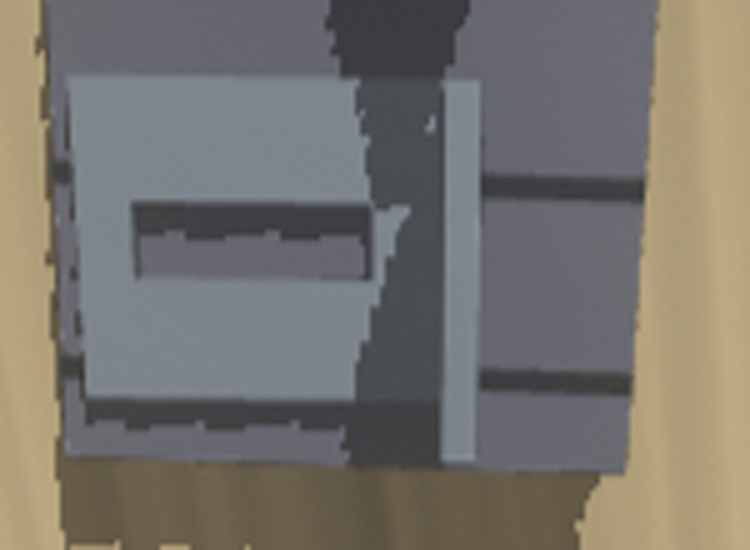

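The enlarged crop shows the light-grey bracket with its slot, crop (132–372, 203–279). The leg top face has crop corners (443,80), (481,80), (476,461) and (441,462).

```bash
python3 -c "
from h import *
d=np.load('w1.npz'); C=(d['K'],d['R'],d['e'])
def P(u,v,z): return onz(C,(230+u/5-.4,105+v/5-.4),z)
q=[P(443,80,100),P(481,80,100),P(476,461,100),P(441,462,100)]
for p in q: print(p.round(1))
print('sizes',[np.linalg.norm(q[i]-q[(i+1)%4]).round(1) for i in range(4)])
c=np.mean(q,axis=0); a=(q[0]+q[1]-q[2]-q[3])/2; print('leg c',c,'yaw x',np.degrees(np.arctan2(a[1],a[0]))-90)
f=[P(68,74,38),P(85,398,38)]; 
for p in f: print('foot',p.round(1)); 
print(np.linalg.norm(f[0]-f[1]), np.degrees(np.arctan2(*(f[0]-f[1])[1::-1]))-90)
s=[P(132,203,38),P(372,207,38),P(136,279,38),P(368,279,38)]
for p in s: print('slot',p.round(1)); 
print('slot c',np.mean(s,axis=0))
S=cam('scene');print([proj(S,p).round() for p in q])
Sd=cam('side');print([proj(Sd,p).round() for p in q])
"
```

```text
[487.9 156.7 100. ]
[495.5 155.8 100. ]
[485.5  77.4 100. ]
[478.   78.1 100. ]
sizes [np.float64(7.6), np.float64(79.1), np.float64(7.5), np.float64(79.3)]
leg c [486.72214161 117.01839847 100.        ] yaw x -7.237339747538556
foot [397.3 168.8  38. ]
foot [386.2  89.3  38. ]
80.33120638139013 -7.908759131032994
slot [407.1 136.6  38. ]
slot [466.2 128.7  38. ]
slot [404.8 117.9  38. ]
slot [462.8 111.1  38. ]
slot c [435.22351522 123.59272307  38.        ]
[array([367., 188.]), array([368., 190.]), array([337., 188.]), array([337., 187.])]
[array([296., 209.]), array([294., 207.]), array([321., 196.]), array([323., 197.])]
```

```bash
python3 -c "
from h import *
go([486.7,117,120],82.7)"
```

```text
t 3.4 pos [482.3  83.7 234.8] rpy deg [1.7999e+02 1.5000e-01 8.3300e+01] F [ 0.4 -0.4  0. ] w 91.5
tool shift /20mm [1.69 0.02 5.74] turn/4deg [0.   0.04 0.15]
```

Request:
step_arm --moves '[0.6, 0, 0.9, 0, 0, 0.1, -1, 0.6, 0, 0.9, 0, 0, 0, -1, 0.5, 0, 0.9, 0, 0, 0, -1, 0, 0, 0.9, 0, 0, 0, -1, 0, 0, 0.9, 0, 0, 0, -1, 0, 0, 0.6, 0, 0, 0, -1, 0, 0, 0, 0, 0, 0, -1]'

```text
time: 3.98
tool_pos: [486.3, 111.4, 129.4]
tcp_rot: [3.14, 0.006, 1.443]
contact_force: [-0.0, -0.8, -0.4]
grip_width: 91.9
```

```bash
python3 -c "
from h import *
go([486.7,117,68],82.7)"
```

```text
t 3.98 pos [486.3 111.4 129.4] rpy deg [179.89   0.32  82.67] F [-0.  -0.8 -0.4] w 91.9
tool shift /20mm [ 0.3  -0.02  3.07] turn/4deg [ 0.03  0.08 -0.01]
```

Request:
step_arm --moves '[0.2, 0, 0.8, 0, 0.1, 0, -1, 0.1, 0, 0.8, 0, 0, 0, -1, 0, 0, 0.8, 0, 0, 0, -1, 0, 0, 0.5, 0, 0, 0, -1, 0, 0, 0.2, 0, 0, 0, -1, 0, 0, 0, 0, 0, 0, -1]'

```text
time: 4.48
tool_pos: [488.9, 112.0, 68.6]
tcp_rot: [3.136, -0.001, 1.438]
contact_force: [0.0, -0.3, 0.4]
grip_width: 92.1
```

```bash
python3 -c "
from h import *
go([486.7,117,68],82.7)
im=capture('wrist'); cv2.imwrite('pics/w2.png',im[:,:,::-1])"
```

```text
t 4.48 pos [488.9 112.   68.6] rpy deg [ 1.797e+02 -4.000e-02  8.241e+01] F [ 0.  -0.3  0.4] w 92.1
tool shift /20mm [ 0.23 -0.14  0.03] turn/4deg [ 0.07 -0.01 -0.07]
```

View pics/w2.png

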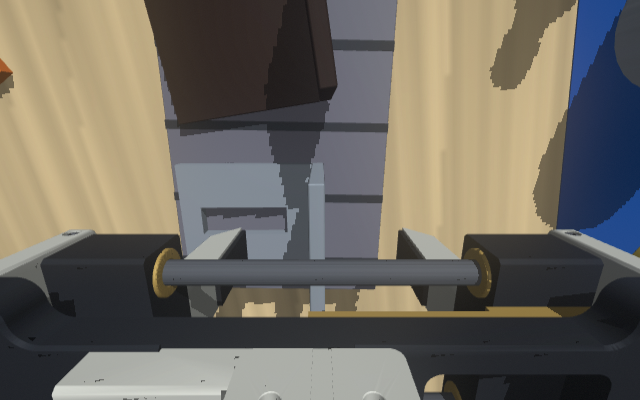

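The leg (column 317) stands between the fingers, clear of both, and parallel to the pads. I'll make a small correction and close.

Request:
step_arm --moves '[0.2, -0.1, 0, 0.1, 0, -0.1, -1, 0.1, 0, 0, 0, 0, 0, -1, 0, 0, 0, 0, 0, 0, 1, 0, 0, 0, 0, 0, 0, 1, 0, 0, 0, 0, 0, 0, 1, 0, 0, 0, 0, 0, 0, 1, 0, 0, 0, 0, 0, 0, 1, 0, 0, 0, 0, 0, 0, 1]'

```text
time: 5.2
tool_pos: [490.2, 118.7, 73.3]
tcp_rot: [3.136, -0.002, 1.446]
contact_force: [-0.1, -0.2, 0.1]
grip_width: 56.4
```

Request:
step_arm --moves '[0, 0, 0, 0, 0, 0, 1, 0, 0, 0, 0, 0, 0, 1, 0, 0, 0, 0, 0, 0, 1, 0, 0, 0, 0, 0, 0, 1]'

```text
time: 5.53
tool_pos: [490.1, 118.7, 73.1]
tcp_rot: [3.137, -0.002, 1.446]
contact_force: [0.8, 1.2, -0.7]
grip_width: 29.7
```

```bash
python3 -c "
from h import *
go([486.7,117,68],82.7)"
```

```text
t 5.53 pos [490.1 118.7  73.1] rpy deg [ 1.7973e+02 -1.2000e-01  8.2850e+01] F [ 0.8  1.2 -0.7] w 29.7
tool shift /20mm [-0.1  -0.16  0.26] turn/4deg [ 0.07 -0.03  0.04]
```

Request:
step_arm --moves '[0, -0.1, 0.2, 0, 0, 0, 1, 0, 0, 0, 0, 0, 0, 1, 0, 0, 0, 0, 0, 0, 1, 0, 0, 0, 0, 0, 0, 1, 0, 0, 0, 0, 0, 0, 1, 0, 0, 0, 0, 0, 0, 1]'

```text
time: 6.03
tool_pos: [487.5, 119.0, 68.5]
tcp_rot: [3.138, -0.002, 1.446]
contact_force: [-0.2, -0.0, -0.1]
grip_width: 7.9
```

```bash
python3 -c "
from h import *
go([486.7,117,68],82.7)"
```

```text
t 6.03 pos [487.5 119.   68.5] rpy deg [ 1.798e+02 -1.200e-01  8.283e+01] F [-0.2 -0.  -0.1] w 7.9
tool shift /20mm [-0.1  -0.03  0.03] turn/4deg [ 0.05 -0.03  0.03]
```

Request:
step_arm --moves '[0, 0, -0.5, 0, 0, 0, 1, 0, 0, -1, 0, 0, 0, 1, 0, 0, -1, 0, 0, 0, 1, 0, 0, -1, 0, 0, 0, 1, 0, 0, -1, 0, 0, 0, 1, 0, 0, -1, 0, 0, 0, 1, -0.5, 0, -1, 0, 0, 0, 1, -0.8, 0, -1, 0, 0, 0, 1]'

```text
time: 6.7
tool_pos: [479.3, 93.9, 222.0]
tcp_rot: [-3.131, 0.0, 1.449]
contact_force: [1.2, 0.3, -3.8]
grip_width: 8.1
```

```bash
python3 -c "
from h import *
go([530,-220,200],70.6)
im=capture('side'); cv2.imwrite('pics/s1.png',im[:,:,::-1])"
```

```text
t 6.7 pos [479.3  93.9 222. ] rpy deg [-1.794e+02  3.000e-02  8.302e+01] F [ 1.2  0.3 -3.8] w 8.1
tool shift /20mm [-15.27   4.43   1.06] turn/4deg [-0.15  0.02  3.1 ]
```

View pics/s1.png

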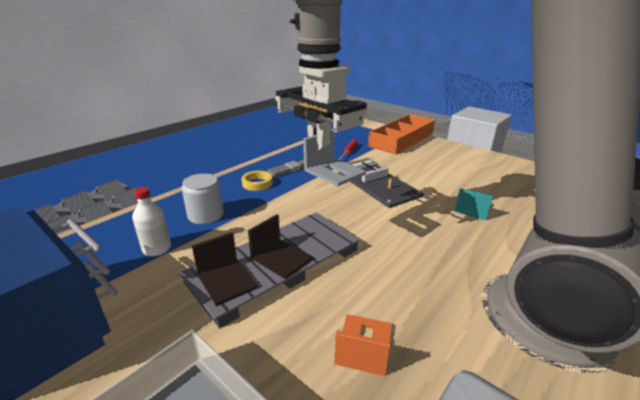

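The side view shows the bracket held level at (325,160), with the dark brackets undisturbed. Next I'll move beyond the jig so the wrist camera can see it.

Request:
step_arm --moves '[-1, 0, 0, 0, 0, 0.4, 1, -1, 0, 0, -0.1, 0, 0.4, 1, -1, 0, 0, 0, 0, 0.4, 1, -1, 0, 0, 0, 0, 0.4, 1, -1, 0, 0, 0, 0, 0.4, 1, -1, 0, 0, 0, 0, 0.4, 1, -1, 0, 0, 0, 0, 0.4, 1, -1, 0, 0, 0, 0, 0.3, 1]'

```text
time: 7.42
tool_pos: [443.9, -68.1, 230.2]
tcp_rot: [3.132, -0.002, 1.226]
contact_force: [-0.4, -0.3, -2.9]
grip_width: 7.8
```

```bash
python3 -c "
from h import *
go([468,-327,220],70.6)"
```

```text
t 7.42 pos [443.9 -68.1 230.2] rpy deg [ 1.7946e+02 -1.0000e-01  7.0230e+01] F [-0.4 -0.3 -2.9] w 7.8
tool shift /20mm [-11.77   5.51   0.54] turn/4deg [ 0.14 -0.02 -0.09]
```

Request:
step_arm --moves '[-0.9, 0.4, 0, 0, 0, 0, 1, -0.9, 0.4, 0.1, 0, 0, 0, 1, -0.9, 0.4, 0, 0, 0, 0, 1, -0.9, 0.4, 0.1, 0, 0, 0, 1, -0.9, 0.4, 0, 0, 0, 0, 1, -0.9, 0.4, 0.1, 0, 0, 0, 1, -0.9, 0.4, 0, 0, 0, 0, 1, -0.9, 0.4, 0.1, 0, 0, 0, 1]'

```text
time: 8.08
tool_pos: [450.9, -231.3, 222.8]
tcp_rot: [3.135, -0.002, 1.223]
contact_force: [0.7, -0.0, -4.0]
grip_width: 8.0
```

Request:
step_arm --moves '[-0.9, 0.4, 0, 0, 0, 0, 1, -0.9, 0.4, 0, 0, 0, 0, 1, -0.8, 0.4, 0, 0, 0, 0, 1, -0.5, 0.2, 0, 0, 0, 0, 1, 0, 0, 0, 0, 0, 0, 1, 0, 0, 0, 0, 0, 0, 1]'

```text
time: 8.58
tool_pos: [454.1, -304.5, 221.0]
tcp_rot: [3.139, -0.003, 1.218]
contact_force: [0.6, -0.3, -3.6]
grip_width: 7.9
```

```bash
python3 -c "
from h import *
go([468,-327,220],70.6)
C=cam('wrist'); im=capture('wrist'); cv2.imwrite('pics/w3.png',im[:,:,::-1])
np.savez('w3.npz',K=C[0],R=C[1],e=C[2])"
```

```text
t 8.58 pos [ 454.1 -304.5  221. ] rpy deg [179.88  -0.2   69.79] F [ 0.6 -0.3 -3.6] w 7.9
tool shift /20mm [-0.82  1.04  0.05] turn/4deg [ 0.03 -0.05 -0.2 ]
```

View pics/w3.png

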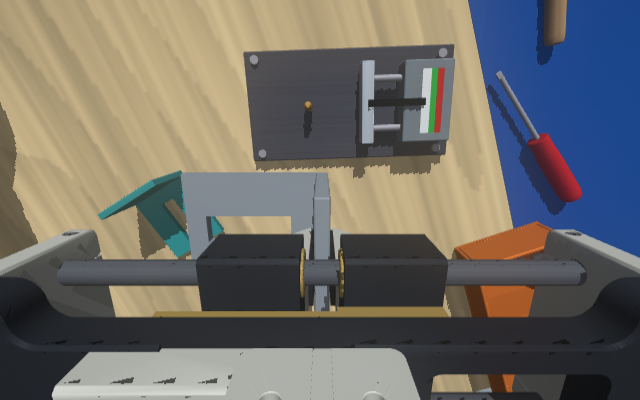

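```bash
python3 -c "
from h import *
im=cv2.imread('pics/w3.png'); crop(im,235,35,465,180,3.4,'pics/w3c.png'); crop(im,175,165,345,265,4.5,'pics/w3d.png')"
```

```text
(no output)
```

View pics/w3c.png

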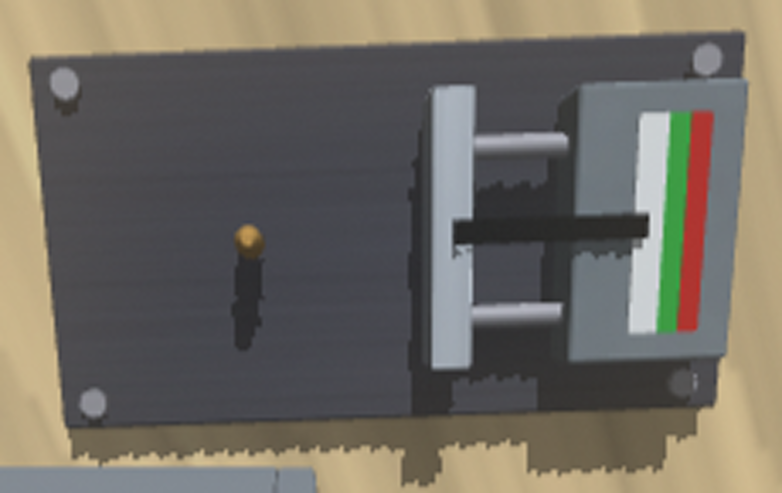

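View pics/w3d.png

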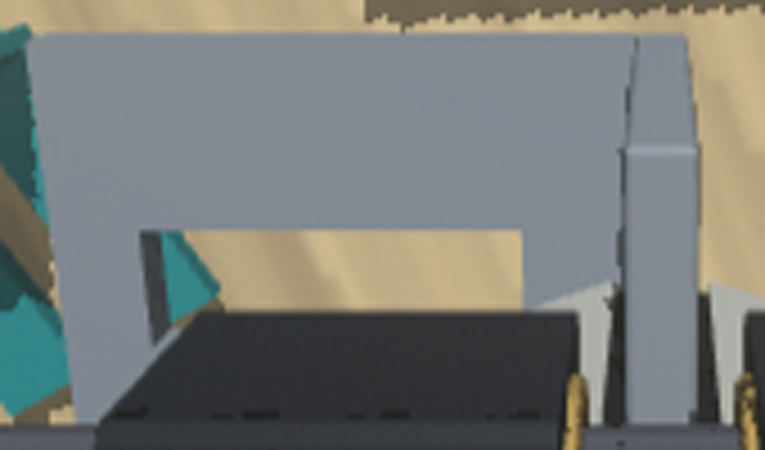

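```bash
cat > m3.py <<'E'
from h import *
d=np.load('w3.npz'); C=(d['K'],d['R'],d['e'])
def P(u,v,z): return onz(C,(235+(u+.5)/3.4-.5,35+(v+.5)/3.4-.5),z)
q=[P(32,58,12),P(745,32,12),P(715,405,12),P(68,427,12)]
for p in q: print(p.round(1))
print('sizes',[np.linalg.norm(q[i]-q[(i+1)%4]).round(1) for i in range(4)])
ang=lambda v: np.degrees(np.arctan2(v[1],v[0]))
print('yaws',ang(q[1]-q[0]),ang(q[2]-q[3]),ang(q[0]-q[3])-90,ang(q[1]-q[2])-90, 'centre',np.mean(q,axis=0))
post=P(249,240,42); f1,f2=P(432,88,40),P(430,369,40)
print('post',post,'fence',f1,f2,np.linalg.norm(f1-f2),ang(f1-f2)-90)
y=np.radians(-19.4); X=np.array([np.cos(y),np.sin(y),0]);Y=np.array([-X[1],X[0],0])
fm=(f1+f2)/2-post; print('fence rel post',fm@X,fm@Y); c=np.mean(q,axis=0)-post; print('centre rel post',c@X,c@Y)
S=cam('scene'); print('scene post foot, top',proj(S,post-[0,0,30]),proj(S,post))
# bracket in tool frame
pos=np.array([454.1,-304.5,221.0]); yw=np.radians(69.79); tx=np.array([np.cos(yw),np.sin(yw),0]); ty=np.array([np.sin(yw),-np.cos(yw),0])
def B(u,v,dz):
    p=onz(C,(175+(u+.5)/4.5-.5,165+(v+.5)/4.5-.5),221+dz)-pos; return round(p@tx,1),round(p@ty,1)
print('leg top end',B(627,148,31.5),B(697,148,31.5)); print('leg top near',B(627,420,31.5),B(697,420,31.5)); print('foot edge',B(30,37,-30.5),B(635,37,-30.5)); print('slot',B(140,230,-30.5),B(522,230,-30.5))
E
python3 m3.py
```

```text
[ 421.3 -130.4   12. ]
[ 656.1 -208.1   12. ]
[ 616.1 -329.9   12. ]
[ 381.2 -252.1   12. ]
sizes [np.float64(247.3), np.float64(128.2), np.float64(247.4), np.float64(128.1)]
yaws -18.301208875537757 -18.32269753981813 -18.25251712427645 -18.215477012378614 centre [ 518.66830684 -230.15879188   12.        ]
post [ 471.18454687 -214.61090874   42.        ] fence [ 543.50385013 -191.31116698   40.        ] [ 515.0801738  -276.18834767   40.        ] 89.5100060235963 -18.514671184643248
fence rel post 61.165459285016155 1.248845749642462
centre rel post 49.952160751501495 1.1071438033194831
scene post foot, top [225.62205685 216.24642894] [224.46069877 207.03770449]
leg top end (np.float64(37.6), np.float64(-3.8)) (np.float64(37.6), np.float64(3.4))
leg top near (np.float64(6.6), np.float64(-4.1)) (np.float64(6.6), np.float64(3.6))
foot edge (np.float64(38.5), np.float64(-95.0)) (np.float64(38.4), np.float64(-4.0))
slot (np.float64(7.9), np.float64(-81.9)) (np.float64(7.8), np.float64(-21.9))
```

```bash
python3 -c "
from h import *
go([515.5,-227.2,120],71.7)"
```

```text
t 8.63 pos [ 454.2 -304.3  221.1] rpy deg [179.87  -0.18  69.82] F [-0.2 -0.3 -2.9] w 8.0
tool shift /20mm [4.66 1.54 5.07] turn/4deg [ 0.03 -0.05 -0.47]
```

Request:
step_arm --moves '[0.8, 0.25, 0, 0, 0, -0.2, 1, 0.8, 0.25, 0.3, 0, 0, -0.2, 1, 0.8, 0.25, 0.6, 0, 0, -0.1, 1, 0.8, 0.25, 0.8, 0, 0, 0, 1, 0.8, 0.25, 0.8, 0, 0, 0, 1, 0.5, 0.2, 0.8, 0, 0, 0, 1, 0.2, 0.1, 0.8, 0, 0, 0, 1, 0, 0, 0.5, 0, 0, 0, 1]'

```text
time: 9.3
tool_pos: [516.9, -213.0, 130.7]
tcp_rot: [3.134, -0.003, 1.261]
contact_force: [-0.3, -0.0, -3.9]
grip_width: 8.0
```

```bash
python3 -c "
from h import *
go([515.5,-227.2,120],71.7)"
```

```text
t 9.3 pos [ 516.9 -213.   130.7] rpy deg [179.54  -0.2   72.23] F [-0.3 -0.  -3.9] w 8.0
tool shift /20mm [-0.7   0.14  0.53] turn/4deg [ 0.11 -0.05  0.13]
```

Request:
step_arm --moves '[-0.5, 0.1, 0.2, 0.1, -0.1, 0.1, 1, -0.2, 0, 0.2, 0, 0, 0, 1, 0, 0, 0, 0, 0, 0, 1, 0, 0, 0, 0, 0, 0, 1]'

```text
time: 9.63
tool_pos: [513.1, -226.5, 121.4]
tcp_rot: [-3.138, 0.004, 1.255]
contact_force: [-0.2, 0.2, -3.3]
grip_width: 7.7
```

```bash
python3 -c "
from h import *
go([515.5,-227.2,120],71.7)"
```

```text
t 9.63 pos [ 513.1 -226.5  121.4] rpy deg [-179.82    0.22   71.93] F [-0.2  0.2 -3.3] w 7.7
tool shift /20mm [0.   0.13 0.07] turn/4deg [-0.05  0.06  0.06]
```

Request:
step_arm --moves '[0, 0.1, 0.5, 0, 0, 0.1, 1, 0, 0, 0.5, 0, 0, 0, 1, 0, 0, 0.4, 0, 0, 0, 1, 0, 0, 0, 0, 0, 0, 1, 0, 0, 0, 0, 0, 0, 1]'

```text
time: 10.05
tool_pos: [515.3, -229.4, 92.4]
tcp_rot: [3.141, 0.005, 1.245]
contact_force: [0.9, 0.1, -2.2]
grip_width: 7.8
```

```bash
python3 -c "
from h import *
go([515.5,-227.2,86],71.7)
a=capture('scene')[:,:,::-1]; b=capture('side')[:,:,::-1]; w=capture('wrist')[:,:,::-1]
A=cv2.resize(a[160:270,160:290],None,fx=3,fy=3); B=cv2.resize(b[90:220,310:440],None,fx=2.54,fy=2.54)
o=np.zeros((330,800,3),np.uint8); o[:,:390]=A; o[:330,400:730]=B[:330,:330]; cv2.imwrite('pics/c4.png',o); cv2.imwrite('pics/w4.png',w)"
```

```text
t 10.05 pos [ 515.3 -229.4   92.4] rpy deg [179.97   0.27  71.31] F [ 0.9  0.1 -2.2] w 7.8
tool shift /20mm [ 0.11 -0.02  0.32] turn/4deg [ 0.01  0.07 -0.1 ]
```

View pics/c4.png

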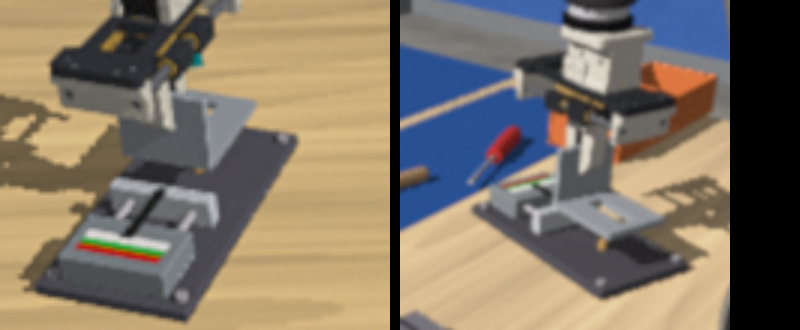

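View pics/w4.png

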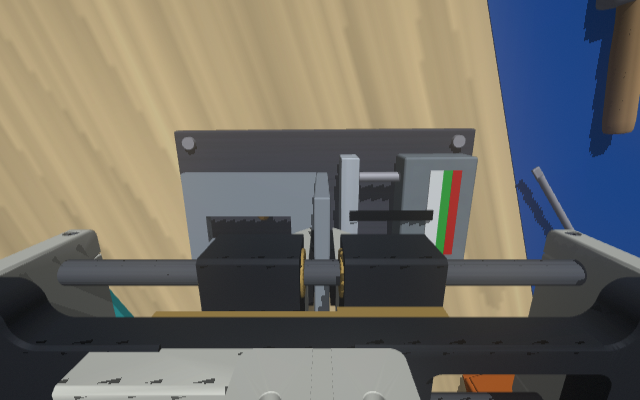

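```bash
python3 -c "
from h import *
C=cam('wrist'); post=np.array([471.2,-214.6,42]); print('post tip',proj(C,post), 'post base',proj(C,post-[0,0,30]))
o=get_obs(); T=R.from_euler('xyz',o['tcp_rot'])
for v in ([8,-82,30.5],[8,-22,30.5],[-12,-52,30.5],[38,-95,30.5],[38,0,30.5]): print(v,proj(C,o['tool_pos']+T.apply(v)))
im=cv2.imread('pics/w4.png'); crop(im,175,120,345,245,4.5,'pics/w4c.png')"
```

```text
post tip [262.00537042 216.51094987] post base [268.78550558 205.33204353]
[8, -82, 30.5] [205.70017279 215.38684395]
[8, -22, 30.5] [290.66572897 215.29920208]
[-12, -52, 30.5] [250.13578065 241.48853345]
[38, -95, 30.5] [181.58650948 173.41666628]
[38, 0, 30.5] [321.78926278 173.30139418]
```

View pics/w4c.png

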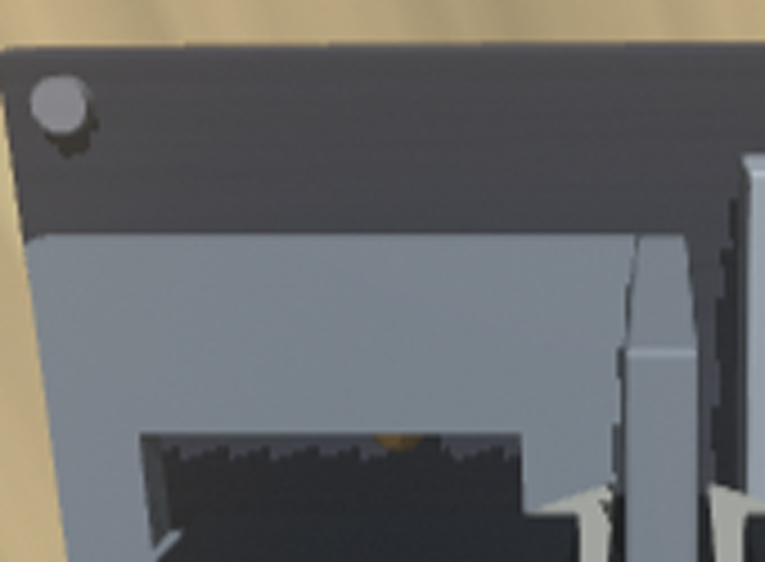

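Post and slot agree with prediction to about 1 mm: the post tip was predicted at (262,216.5) and seen near (263,217), and the slot rim is at row 216. I'll correct by +2 mm along tool x and lower slowly.

Request:
step_arm --moves '[0.1, 0, 0.1, 0, 0, -0.1, 1, 0, 0, 0.2, 0, 0, 0, 1, 0, 0, 0.2, 0, 0, 0, 1, 0, 0, 0.2, 0, 0, 0, 1, 0, 0, 0, 0, 0, 0, 1]'

```text
time: 10.62
tool_pos: [517.1, -227.5, 78.9]
tcp_rot: [3.138, 0.005, 1.253]
contact_force: [0.4, 0.7, -2.4]
grip_width: 7.8
```

```bash
python3 -c "
from h import *
go([515.5,-227.2,51],71.7)"
```

```text
t 10.62 pos [ 517.1 -227.5   78.9] rpy deg [179.77   0.31  71.8 ] F [ 0.4  0.7 -2.4] w 7.8
tool shift /20mm [-0.   -0.08  1.39] turn/4deg [0.06 0.08 0.03]
```

Request:
step_arm --moves '[0, 0, 0.2, 0.1, 0.1, 0, 1, 0, 0, 0.2, 0, 0, 0, 1, 0, 0, 0.2, 0, 0, 0, 1, 0, 0, 0.2, 0, 0, 0, 1, 0, 0, 0, 0, 0, 0, 1]'

```text
time: 11.03
tool_pos: [517.0, -227.5, 60.8]
tcp_rot: [-3.137, -0.002, 1.253]
contact_force: [-0.4, 0.3, -2.3]
grip_width: 7.7
```

```bash
python3 -c "
from h import *
go([515.5,-227.2,51],71.7)
w=capture('wrist')[:,:,::-1];crop(w,175,120,345,245,4.5,'pics/w5c.png')"
```

```text
t 11.03 pos [ 517.  -227.5   60.8] rpy deg [-1.7976e+02 -1.4000e-01  7.1800e+01] F [-0.4  0.3 -2.3] w 7.7
tool shift /20mm [-0.01 -0.07  0.49] turn/4deg [-0.06 -0.03  0.02]
```

View pics/w5c.png

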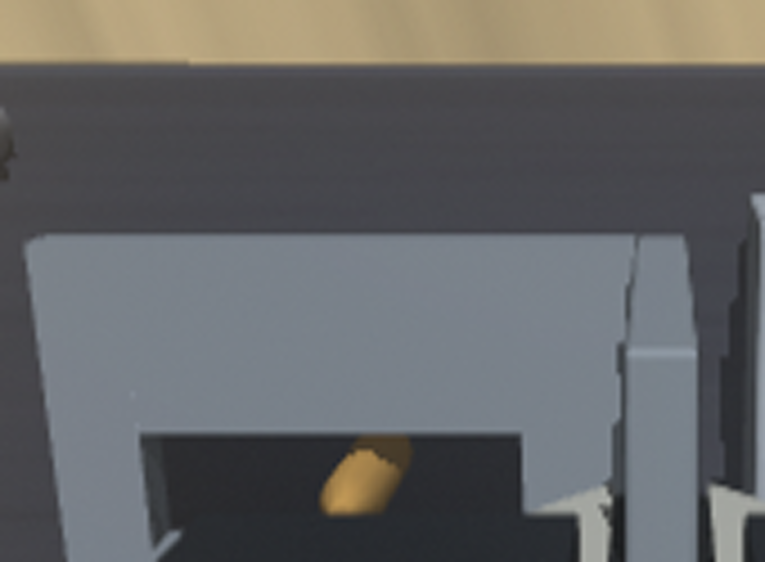

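The post shows through the slot at crop (370,470), and the edges are parallel. I'll lower the last 10 mm gently.

Request:
step_arm --moves '[0, 0, 0.15, -0.05, 0, 0, 1, 0, 0, 0.15, 0, 0, 0, 1, 0, 0, 0, 0, 0, 0, 1]'

```text
time: 11.33
tool_pos: [517.3, -227.7, 54.8]
tcp_rot: [3.141, -0.002, 1.253]
contact_force: [0.3, 0.4, -3.6]
grip_width: 7.9
```

```bash
python3 -c "
from h import *
go([515.5,-227.2,50.5],71.7)"
```

```text
t 11.33 pos [ 517.3 -227.7   54.8] rpy deg [ 1.7997e+02 -1.2000e-01  7.1800e+01] F [ 0.3  0.4 -3.6] w 7.9
tool shift /20mm [-0.01 -0.09  0.21] turn/4deg [ 0.01 -0.03  0.02]
```

Request:
step_arm --moves '[0, 0, 0.1, 0, 0, 0, 1, 0, 0, 0.05, 0, 0, 0, 1, 0, 0, 0, 0, 0, 0, 1]'

```text
time: 11.58
tool_pos: [517.3, -227.7, 51.6]
tcp_rot: [3.141, -0.002, 1.253]
contact_force: [0.3, 0.8, -3.4]
grip_width: 7.6
```

Request:
step_arm --moves '[0, 0, 0.05, 0, 0, 0, 1, 0, 0, 0, 0, 0, 0, 1]'

```text
time: 11.75
tool_pos: [517.5, -227.8, 50.7]
tcp_rot: [3.14, -0.002, 1.253]
contact_force: [-0.2, -0.3, -3.4]
grip_width: 7.5
```

Request:
step_arm --moves '[0, 0, 0.05, 0, 0, 0, 1, 0, 0, 0, 0, 0, 0, 1]'

```text
time: 11.92
tool_pos: [517.7, -227.9, 50.8]
tcp_rot: [3.139, -0.002, 1.253]
contact_force: [-0.1, 0.6, -3.6]
grip_width: 7.9
```

Request:
step_arm --moves '[0, 0, 0.05, 0, 0, 0, 1, 0, 0, 0.03, 0, 0, 0, 1]'

```text
time: 12.08
tool_pos: [518.0, -228.1, 50.5]
tcp_rot: [3.138, -0.001, 1.253]
contact_force: [-2.6, 1.9, 4.8]
grip_width: 7.7
```

Request:
step_arm --moves '[0, 0, 0.05, 0, 0, 0, 1, 0, 0, 0, 0, 0, 0, 1]'

```text
time: 12.25
tool_pos: [518.0, -228.0, 50.8]
tcp_rot: [3.138, -0.001, 1.254]
contact_force: [-0.1, -0.1, -2.6]
grip_width: 7.7
```

The foot is on the plate: contact showed at TCP z = 50.5 against 50.5 expected. The leg is about 9 mm short of the fence. I'll take a picture and then start approaching.

Request:
step_arm --moves '[0, 0.15, 0.02, 0, 0, 0, 1, 0, 0.15, 0.02, 0, 0, 0, 1, 0, 0, 0.02, 0, 0, 0, 1]'

```text
time: 12.5
tool_pos: [522.4, -229.4, 50.5]
tcp_rot: [-3.141, -0.001, 1.254]
contact_force: [-1.2, 0.8, 4.3]
grip_width: 7.7
```

```bash
cat >> h.py <<'E'
def jig():
    o=get_obs(); y=np.radians(-18.3); X=np.array([np.cos(y),np.sin(y),0]);Y=np.array([-X[1],X[0],0])
    p=o['tool_pos']-[471.2,-214.6,12]; F=o['contact_force']
    print('t',round(o['time'],2),'jig pos of leg',np.round([p@X,p@Y-2,p[2]-38.5],1),'Fjig',np.round([F@X,F@Y,F[2]],1),'rpy',np.degrees(o['tcp_rot']).round(2),'w',round(o['grip_width'],1))
E
python3 -c "
from h import *
jig()
w=capture('wrist')[:,:,::-1];crop(w,175,120,475,270,2.6,'pics/w6c.png')"
```

```text
t 12.5 jig pos of leg [53.2  0.1  0. ] Fjig [-1.4  0.4  4.3] rpy [-1.7998e+02 -8.0000e-02  7.1840e+01] w 7.7
```

View pics/w6c.png

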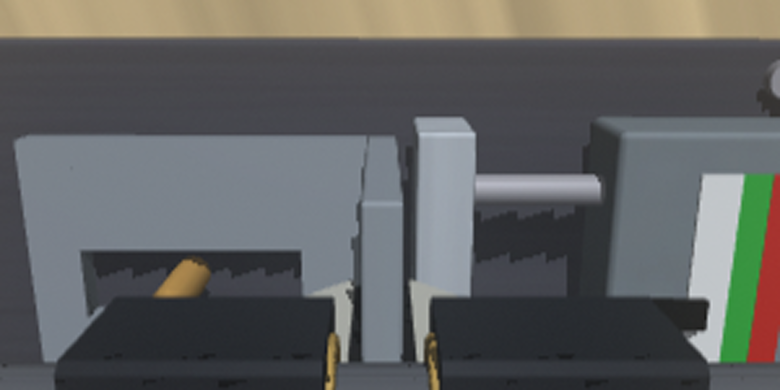

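The leg stands parallel to the fence with a few mm of gap, the post is inside the slot, and the pointer is on the white start. I'll close in slowly.

Request:
step_arm --moves '[0, 0.1, 0.02, 0, 0, 0, 1, 0, 0.1, 0.02, 0, 0, 0, 1, 0, 0.1, 0.02, 0, 0, 0, 1]'

```text
time: 12.8
tool_pos: [525.7, -230.4, 50.5]
tcp_rot: [-3.135, -0.002, 1.254]
contact_force: [-7.0, 1.5, 8.3]
grip_width: 7.4
```

```bash
python3 -c "
from h import *
jig()"
```

```text
t 12.8 jig pos of leg [56.7  0.1 -0. ] Fjig [-7.1 -0.8  8.3] rpy [-1.796e+02 -9.000e-02  7.187e+01] w 7.4
```

Request:
step_arm --moves '[0, 0.05, -0.01, -0.05, 0, 0, 1, 0, 0.05, 0, 0, 0, 0, 1]'

```text
time: 12.97
tool_pos: [527.2, -230.9, 50.5]
tcp_rot: [-3.137, -0.002, 1.254]
contact_force: [-6.4, 1.8, 6.1]
grip_width: 8.1
```

```bash
python3 -c "
from h import *
jig()"
```

```text
t 12.97 jig pos of leg [58.3  0.1 -0. ] Fjig [-6.7 -0.3  6.1] rpy [-1.7972e+02 -9.0000e-02  7.1880e+01] w 8.1
```

Request:
step_arm --moves '[0, 0.1, -0.02, -0.05, 0, 0, 1, 0, 0.1, 0, 0, 0, 0, 1]'

```text
time: 13.13
tool_pos: [528.9, -231.5, 50.5]
tcp_rot: [-3.134, -0.002, 1.255]
contact_force: [-9.8, 2.6, 11.7]
grip_width: 7.8
```

```bash
python3 -c "
from h import *
jig()
w=capture('wrist')[:,:,::-1];crop(w,175,120,475,270,2.6,'pics/w7c.png')"
```

```text
t 13.13 jig pos of leg [60.1  0.1 -0. ] Fjig [-10.1  -0.6  11.7] rpy [-1.7959e+02 -1.1000e-01  7.1890e+01] w 7.8
```

View pics/w7c.png

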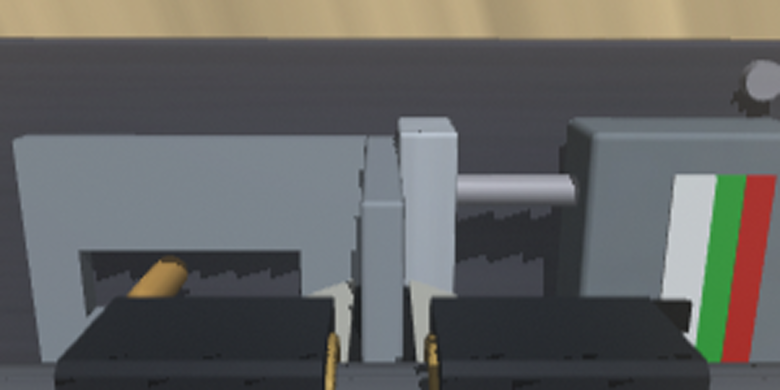

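Request:
step_arm --moves '[0, 0.1, -0.03, -0.05, 0, 0, 1, 0, 0.1, -0.02, 0, 0, 0, 1, 0, 0.1, -0.02, 0, 0, 0, 1]'

```text
time: 13.43
tool_pos: [530.2, -231.9, 50.5]
tcp_rot: [-3.126, -0.003, 1.255]
contact_force: [-8.0, 1.8, 5.0]
grip_width: 7.7
```

```bash
python3 -c "
from h import *
jig()"
```

```text
t 13.43 jig pos of leg [61.5  0.1  0. ] Fjig [-8.1 -0.8  5. ] rpy [-1.7909e+02 -1.6000e-01  7.1900e+01] w 7.7
```

Request:
step_arm --moves '[0, 0.15, -0.01, -0.2, 0, 0, 1, 0, 0.15, 0, -0.1, 0, 0, 1, 0, 0.15, 0, -0.1, 0, 0, 1]'

```text
time: 13.68
tool_pos: [531.5, -232.3, 50.5]
tcp_rot: [-3.135, -0.004, 1.256]
contact_force: [-14.0, 2.7, 12.2]
grip_width: 7.9
```

```bash
python3 -c "
from h import *
jig()
w=capture('wrist')[:,:,::-1];crop(w,175,120,475,270,2.6,'pics/w8c.png')
w=capture('scene')[:,:,::-1];crop(w,150,170,290,275,5,'pics/c8.png')"
```

```text
t 13.68 jig pos of leg [62.8  0.2 -0. ] Fjig [-14.2  -1.9  12.2] rpy [-179.63   -0.22   71.96] w 7.9
```

View pics/w8c.png

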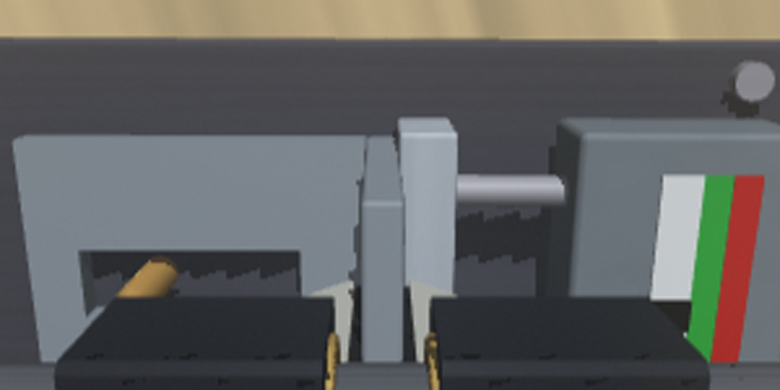

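View pics/c8.png

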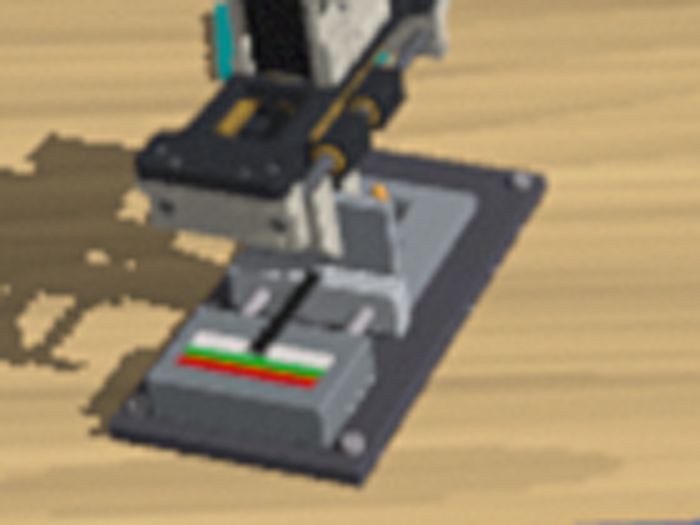

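The pointer tip (scene crop 258,350) sits at the end of the white stripe, about 5 mm in, which matches the leg position of 62.8 - 58. I'll keep pushing in small steps to about 67.3.

Request:
step_arm --moves '[0, 0.15, -0.03, -0.1, 0, 0, 1, 0, 0.15, -0.03, -0.1, 0, 0, 1, 0, 0.15, -0.02, -0.1, 0, 0, 1]'

```text
time: 14.03
tool_pos: [531.7, -232.3, 50.5]
tcp_rot: [-3.136, -0.005, 1.256]
contact_force: [-12.7, 2.9, 10.9]
grip_width: 7.9
```

```bash
python3 -c "
from h import *
jig()"
```

```text
t 14.03 jig pos of leg [63.   0.2  0. ] Fjig [-12.9  -1.3  10.9] rpy [-179.66   -0.29   71.99] w 7.9
```

Request:
step_arm --moves '[0, 0.22, -0.05, -0.1, 0, 0, 1, 0, 0.22, -0.05, -0.1, 0, 0, 1, 0, 0.22, -0.05, -0.1, 0, 0, 1]'

```text
time: 14.28
tool_pos: [534.3, -233.2, 50.5]
tcp_rot: [-3.132, -0.007, 1.257]
contact_force: [-14.3, 2.6, 7.4]
grip_width: 8.0
```

```bash
python3 -c "
from h import *
jig()"
```

```text
t 14.28 jig pos of leg [65.7  0.2  0. ] Fjig [-14.4  -2.    7.4] rpy [-179.43   -0.38   72.03] w 8.0
```

Request:
step_arm --moves '[0, 0.2, -0.04, -0.1, -0.1, 0.05, 1, 0, 0.2, -0.04, -0.1, 0, 0.05, 1]'

```text
time: 14.45
tool_pos: [534.5, -233.3, 50.5]
tcp_rot: [-3.127, -0.0, 1.251]
contact_force: [-15.2, 3.0, 8.8]
grip_width: 7.9
```

```bash
python3 -c "
from h import *
jig()"
```

```text
t 14.45 jig pos of leg [66.   0.2  0. ] Fjig [-15.3  -1.9   8.8] rpy [-1.7915e+02 -2.0000e-02  7.1660e+01] w 7.9
```

Request:
step_arm --moves '[0, 0.25, -0.04, -0.2, 0, 0, 1, 0, 0.25, -0.04, -0.1, 0, 0, 1]'

```text
time: 14.62
tool_pos: [535.5, -233.6, 50.5]
tcp_rot: [-3.126, -0.001, 1.252]
contact_force: [-16.8, 2.5, 11.3]
grip_width: 7.6
```

```bash
python3 -c "
from h import *
jig()
w=capture('scene')[:,:,::-1];crop(w,150,170,290,275,5,'pics/c9.png')
jig()
w=capture('side')[:,:,::-1];crop(w,310,90,440,220,4,'pics/s9.png')
jig()
w=capture('wrist')[:,:,::-1];crop(w,175,120,475,270,2.6,'pics/w9c.png');jig()"
```

```text
t 14.62 jig pos of leg [67.   0.1  0. ] Fjig [-16.8  -2.9  11.3] rpy [-1.7913e+02 -8.0000e-02  7.1730e+01] w 7.6
t 14.67 jig pos of leg [67.2  0.2  0. ] Fjig [-16.2  -1.3  10.3] rpy [-1.7912e+02 -9.0000e-02  7.1730e+01] w 7.8
t 14.72 jig pos of leg [67.2  0.2  0. ] Fjig [-16.8  -2.4  11.1] rpy [-1.7913e+02 -9.0000e-02  7.1730e+01] w 8.0
t 14.77 jig pos of leg [67.1  0.2  0. ] Fjig [-17.6  -1.9   9.8] rpy [-1.7913e+02 -9.0000e-02  7.1720e+01] w 7.8
```

View pics/c9.png

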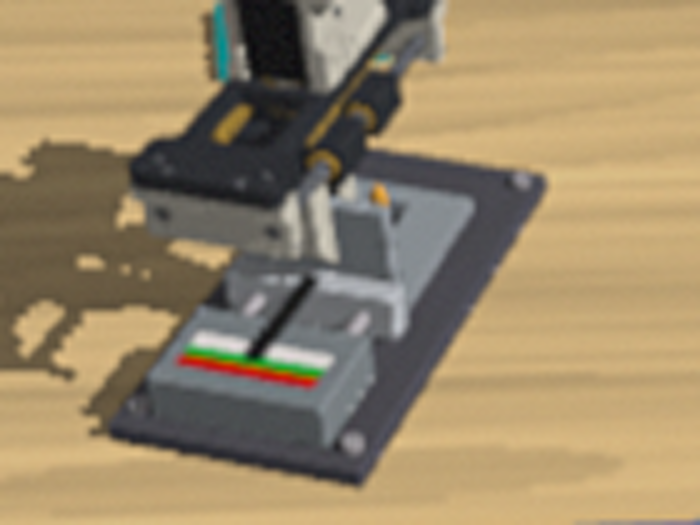

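View pics/s9.png

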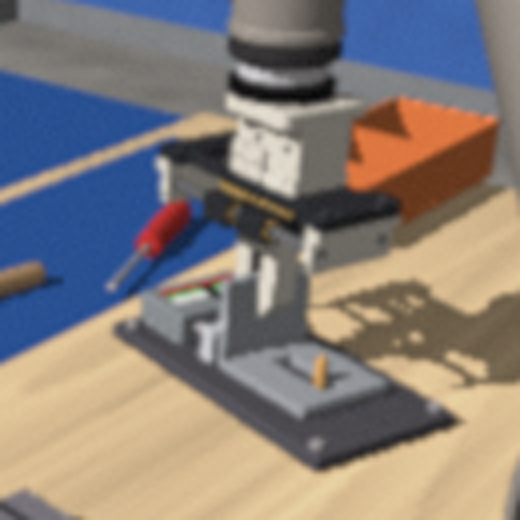

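View pics/w9c.png

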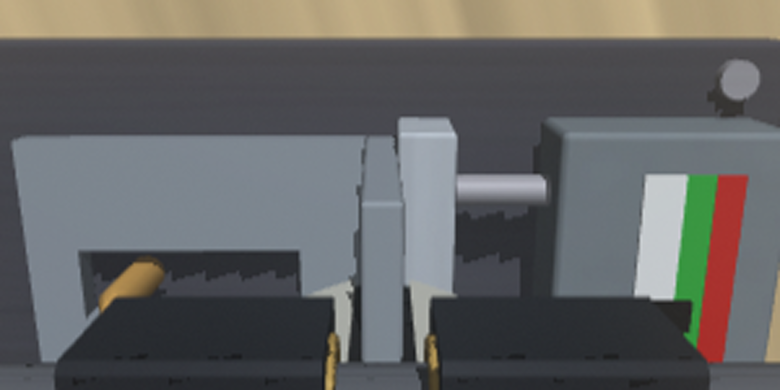

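```bash
python3 -c "
from h import *
jig()
C=cam('wrist'); w=capture('wrist')[:,:,::-1];cv2.imwrite('pics/w10.png',w); a=capture('scene')[:,:,::-1]; cv2.imwrite('pics/sc10.png',a); np.savez('w10.npz',K=C[0],R=C[1],e=C[2])
crop(w,310,150,460,260,5,'pics/w10c.png'); crop(a,175,225,235,255,13,'pics/c10.png')"
```

```text
t 14.77 jig pos of leg [67.1  0.2  0. ] Fjig [-17.6  -1.9   9.8] rpy [-1.7913e+02 -9.0000e-02  7.1720e+01] w 7.8
```

View pics/w10c.png

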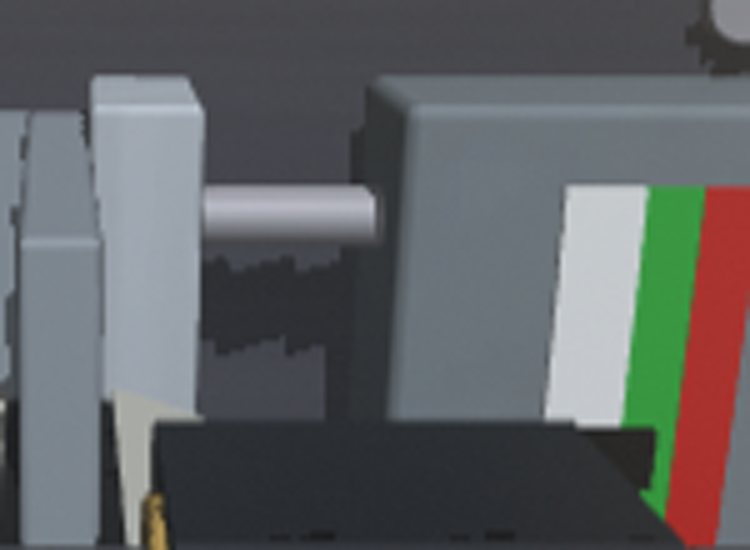

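View pics/c10.png

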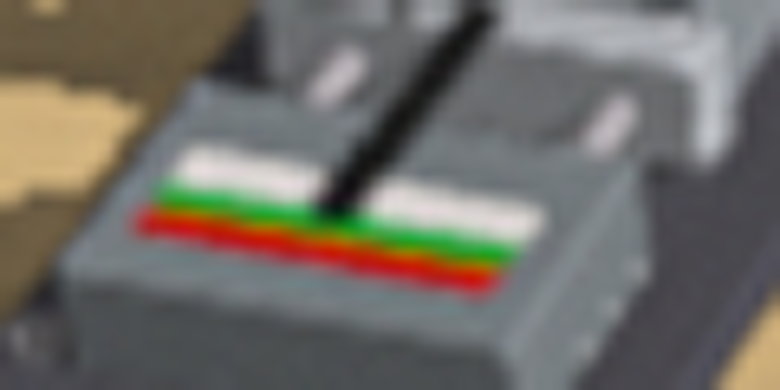

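The pointer tip is in mid-green in both views: scene crop (330,215) and wrist crop (654,450), with green spanning about columns 622–677. That is about 9–10 mm. The pose gives about 9.1 mm and a steady reading. I'll check once more and hand in.

```bash
python3 -c "
from h import *
capture('side'); jig(); print(get_obs()['dq'].round(4)); a=capture('scene')[:,:,::-1]; cv2.imwrite('pics/sc11.png',a); jig()
print(close_job())"
```

```text
t 14.92 jig pos of leg [67.1  0.2  0. ] Fjig [-16.6  -1.9   9.8] rpy [-1.7914e+02 -9.0000e-02  7.1730e+01] w 7.9
[-0.0017 -0.0015 -0.0013  0.0007 -0.0013 -0.0003]
t 14.97 jig pos of leg [67.2  0.2  0. ] Fjig [-16.2  -1.6   9. ] rpy [-1.7914e+02 -9.0000e-02  7.1720e+01] w 7.6
the job is handed in; nothing more can be done
None
```

View pics/sc11.png

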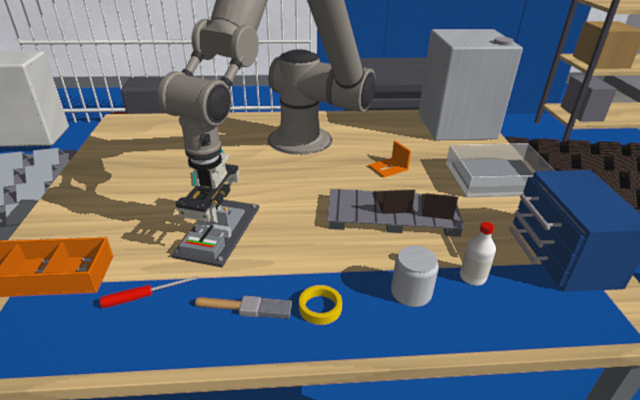

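I handed the job in at about 15 s, with the grey bracket on the jig and the fingers still gripping its leg and holding it against the fence. No verdict was reported.

I gripped the bracket by its leg, lowered it over the brass post under grip until the foot touched the plate, then pushed it against the fence in small steps.

**Last checks**
- **Seating:** the post is visible through the slot. By tool pose the foot is at 0 mm above the plate, the sideways offset is 0.2 mm, the tilt is about 0.9° and the yaw error is under 0.1°.
- **Pointer:** it reads mid-green in both the scene and wrist views, about 9–10 mm in. The pose gives about 9.1 mm, so roughly 11 N on the fence. The pose and push held steady over several readings.
- **Bystanders:** all of them look to be where they were at the start.

**Disagreements**
- **Wrist force:** it read about 16–17 N along the push, more than the spring's roughly 11 N. I take the extra to be friction under the foot, which is pressed down with about 10 N. I did not measure the friction separately.
- **Fence gap:** a rough pixel estimate of the gap to the housing gave only about 7.5 mm, less than the other readings but still green.

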